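Zero a bench comparator on its setting master

TASK

Zero the bench comparator: first turn the setting master by its knurled head until its raised gauging pad squarely faces the probe, then take the plastic tuning tool from its stand, seat its blade in the slotted zero screw down in the bush on top of the housing, and turn the screw until the long zero mark of the scale stands right under the needle's tip. Then put the tool back in its stand, fully home, and leave the other things on the table where they are.

Things in the scene. Friction and masses are not known exactly. Their poses are not given: they have to be found in the camera images.
- comparator: bench comparator, fixed: grey housing 130 mm wide, 120 deep, 92 high with a dial on its sloping front, on a dark base 140 x 245 mm; the steel setting master stands on the base at the housing's left. Origin: under the middle of the base, on the table; x to its back (away from the operator), y to its left, z up. The housing's centre line is at y = -45 mm, its left side at y = +20 mm.
- setting_master: the steel setting master: round body 50 mm in diameter with one raised gauging pad on its side, a neck and a knurled head. It turns about its upright axis (its z; origin at its foot) only, is held by light friction (0.06 N m) and stays where it is left. It starts with the pad 0.6 to 1.5 rad away from facing the probe, turned to the back.
- master_grip (a point): point on the master's turning axis in the middle of its knurled head, the place to grip. The head is round, diameter 36 mm, from 20 mm below this point to 17 mm above it (its top is 128 mm above the table). The 50 mm body's top is 26 mm below this point. A dark line on top of the head points from its middle towards the pad.
- gauging_pad (a point): centre of the flat outer face of the gauging pad, the raised block (22 mm wide, 34 mm high) on the master's side, 31 mm from the master's axis; a dark line runs down the pad.
- probe_tip (a point): centre of the end face of the probe, a steel rod 10 mm in diameter that sticks out level from the housing's left side straight towards the master's axis, 55 mm above the table. When the pad squarely faces it, the pad's centre is 4 mm in front of this point.
- screw_well (a point): centre of the mouth of the aluminium bush on the housing's top, 120 mm above the table; the bush stands upright, outside diameter 35 mm, 28 mm tall. The mouth is a funnel 29 mm wide that narrows over 6.5 mm to a round bore of 16 mm. The brass zero screw lies at the bottom of the bore.
- screw_head (a point): centre of the top of the zero screw's head, 20 mm below the mouth. A straight slot, 5 mm wide, 6 mm deep, crosses the whole head. Its direction differs every time and is not given: press lightly, turn a little, press again until the blade drops in. Friction 0.08 N m; many turns; no up or down. Clockwise seen from above turns the scale right, counter-clockwise left, by 0.22 rad per rad.
- needle_tip (a point): tip of the black needle, 54 mm from its pivot at the middle of the dial's lower edge; right on the dial is the comparator's -y. The probe drives it: it stands 0.2 rad to the right per rad that the pad is turned away to the back, and upright in the middle of the dial when the pad faces the probe, so it counts only then.
- zero_mark (a point): on the white scale plate, 54 mm from the same pivot: the point of the scale's long, thick zero mark over which the needle's tip stands when it reads zero. The zero screw turns the plate about the pivot behind the needle; the zero mark starts 15 to 33 mm right of the middle of the dial. Finer marks are about 6 mm apart.
- tuning_tool: white plastic tuning tool, 133 mm long, loose, standing blade down in its stand. Origin: centre of the blade's end; z up along the tool, x along the blade's width. Blade 11 mm wide, 2.6 thick (y), 9 long, alike after half a turn; shank 14.4 mm round; collar 36 mm round from 60 to 68 mm; flat-sided handle from 67 to 133 mm, 24 mm wide (x), 14 mm thick (y): grip across y, about 100 mm up.
- stand_mouth (a point): centre of the mouth of the round aluminium tool stand (46 mm diameter, 72 mm high, foot 80 mm), fixed to the table: a bore of 20 mm, 64 mm deep, with a funnel mouth 30 mm wide. The tool hangs in it upright by its collar: fully home, the blade's end is 60 mm below this point.
- screwdriver: bystander: screwdriver with a steel shaft, 160 mm, lying on the table; not for this job. Origin: centre of its underside.
- loupe: bystander: black stand loupe, 41 mm in diameter, 44 mm high. Origin: centre of its underside.
- weight: bystander: brass weight, 30 mm in diameter, 40 mm high. Origin: centre of its underside.
Mind the look-alikes: they are no part of the job. What is shaped like the tuning_tool but purple or yellow is not meant.

How it is judged:
On the way, in this order (a step that is already met when the one before it is completed fails the run):
1. the setting master's gauging pad faces the probe (distance between gauging_pad and probe_tip below 0.0065 m), for 0.2 s.
2. with the tool's blade in the screw's slot, the scale's zero mark is brought under the needle's tip (distance between gauging_pad and probe_tip below 0.0065 m and distance between needle_tip and zero_mark below 0.004 m and z of tuning_tool in the frame of screw_well below -0.0225 m and horizontal distance between tuning_tool and screw_well below 0.004 m), for 0.2 s.
At the end, for the whole second after the job is handed in: The gauging pad faces the probe (pad centre within 6.5 mm of the probe's end, about 10 degrees), the zero mark is within 4 mm of the needle's tip, and the tuning tool stands upright and still in its stand, its collar down on the mouth (within 4 mm), released (distance between gauging_pad and probe_tip below 0.0065 m and distance between needle_tip and zero_mark below 0.004 m and horizontal distance between tuning_tool and stand_mouth below 0.006 m and z of tuning_tool in the frame of stand_mouth below -0.056 m and angle between tuning_tool's own z axis and vertical below 0.1 rad and linear speed of tuning_tool below 0.02 m/s); the robot touches nothing.
It fails at once if a bystander is moved by more than 30 mm (distance of any of screwdriver, loupe, weight from where it was at the start of the episode above 0.03 m).
It also fails if it takes over 72 s, if anything falls off the work surface, if the arm or the gripper's body presses on something with over 40 N, if the wrist force passes 120 N, or if a joint passes its speed limit or range.

ROBOT

A 7-joint arm with a two-finger parallel gripper is mounted at the origin on a cart in front of the work surface, level with it; the furniture and walls round the work are solid. World frame = base frame: x ahead of the robot, y to its left, z up, the work surface at z = 0. Lengths are in m, angles in rad, forces in N, time in s.
With the tool pointing down it reaches from about 0.425 to 0.925 m from the base axis. Payload 6.8 kg.
Tool frame: the origin (TCP) lies midway between the tips of the shut fingers; the grasp point (between the pads) lies 19 mm behind it; z points along the fingers, y is the direction in which the jaws open and shut (so a half turn about z gives the same grasp; the last joint's range is limited). The gripper opens to 85 mm and grips with 20 to 120 N. Pads are 22 mm wide; open, the fingers measure 114 mm over their backs; the gripper's body (76 mm by 85 mm) begins 54 mm behind the grasp point. The pads swing forward as they close: fully open they stand 13 mm farther back than shut.
Start: joints at [-1.297, 0.477, 0.022, 1.555, -0.011, 1.109, -0.083], TCP at [0.251, 0.626, 0.231] pointing down, gripper open.
Joint ranges: [-2.96, 2.96], [-0.34, 2.1], [-1.41, 1.46], [0.24, 2.44], [-1.37, 4.51], [0.17, 1.92], [-2.96, 2.96]. Speed limits (rad/s): [2.39, 2.39, 3.14, 3.14, 3.14, 3.14, 3.14].

INTERFACE

Orientations are given as a unit quaternion [w, x, y, z].
In Python, from station import bot, vision gives the robot as it stands.
- The arm moves only by the tool move_arm, never from a script. Its argument "increments" is text: rows parted by semicolons, each of 7 numbers parted by spaces: the opening, from 0 (shut) to 1 (fully open), then the shift along the world's x, y, z in mm, then the turn, a rotation vector about the world's x, y, z in rad. In form: grip x y z rx ry rz; .... A call has exactly 8 rows; each row shifts and turns the commanded pose from where the row before left it; what a row does not reach is not made up. A row lasts 1/8 s, in which the tool goes at most 62.5 mm and 10.7 degrees, less where a joint would pass 70% of its speed; a pose out of reach is approached as far as the arm can. A call with a gripper value outside its range is refused whole. The fingers move at their own pace and stop on an object; "newtons" is the grip in N (left out, the last holds). Time passes only in rows, so rows that do not move let the fingers close, or fill a call up. It gives the time, the measured TCP pose, the force and the opening at its end, in the units of the state.
- bot.get_obs(): the state, without advancing time (a new reading comes with each control period).
- vision.read_camera(name): name is "scene" or "top" or "wrist"; returns (picture, depth): 420x560x3 uint8, red, green, blue; 420x560 float32, m along the optical axis (not along the pixel's ray), 0 where there is no reading.
- vision.calibration(name): a dict with "fx", "fy", "cx", "cy" (pixels), "R" (3x3) and "t" (3): a world point X has camera coordinates R X + t; the wrist camera has in their place "hand_eye" (4x4, takes a point from camera to tool coordinates, whose origin is the TCP and whose axes are the flange's). Camera axes: x right, y down, z forward; pixel columns grow to the right and rows downward; lengths in m; the calibration is good to about 2 mm. A picture is of the moment at which its call begins: read the wrist's pose just before it. calibration takes no time and is no camera call.
- bot.hand_in(): hands the job in, once; it reports no verdict.
The state is a dict: "t": time; "q": joint angles; "joint_vel": joint speeds; "joint_torque": joint torques, N m; "eef_pos": TCP position; "tool_rot": TCP orientation; "contact_force": force on the tool from outside, world axes, zero at the start; "torque": the same for the moment, N m; "gripper_width": opening from 0.0 (shut) to 1.0 (fully open).
Only numpy, scipy, OpenCV 4.12 (cv2) and the standard library are available. Lean on these libraries where they do the work, as an engineer would, in place of code of your own. Each camera call takes 0.05 s, during which the arm holds its last target.

## Working session

There is one attempt and no reset: what is moved stays moved. The work goes in short steps, Python scripts to look and compute and a tool call to move; the robot and the scene stay as the last step left them, time stands still between calls to the robot, and variables do not carry over. Pictures are saved under pics/ and viewed, and the job is handed in when it is done.

Besides the shell and the picture viewer there is one more tool, called after "Emit:" as name(argument=value, ...) on one line, values as JSON. move_arm: Moves the arm, as the interface text tells. Its arguments: {"type":"object","properties":{"increments":{"type":"string"},"newtons":{"type":"number"}},"required":["increments"]}

```bash
ls; mkdir -p pics; cat > h.py <<'E'
import numpy as np, cv2
from station import bot, vision
from scipy.spatial.transform import Rotation as Ro
def snap(name,fn,wr=True):
    o=bot.get_obs(); im,d=vision.read_camera(name)
    np.savez('pics/'+fn+'.npz',im=im,d=d,p=o['eef_pos'],q=o['tool_rot'])
    cv2.imwrite('pics/'+fn+'.png',im[:,:,::-1]); return im,d,o
def load(fn):
    z=np.load('pics/'+fn+'.npz'); return z
def cam(name,z=None):
    c=vision.calibration(name)
    K=(c['fx'],c['fy'],c['cx'],c['cy'])
    if name=='wrist':
        H=np.array(c['hand_eye']); q=z['q']; R=Ro.from_quat([q[1],q[2],q[3],q[0]]).as_matrix()
        T=np.eye(4);T[:3,:3]=R;T[:3,3]=z['p']; M=T@H
    else:
        R=np.array(c['R']);t=np.array(c['t']);M=np.eye(4);M[:3,:3]=R.T;M[:3,3]=-R.T@t
    return K,M
def pt(name,z,u,v,dep=None):
    K,M=cam(name,z)
    if dep is None: dep=float(np.median(z['d'][int(v)-1:int(v)+2,int(u)-1:int(u)+2]))
    return (M@np.array([(u-K[2])/K[0]*dep,(v-K[3])/K[1]*dep,dep,1]))[:3]
def ptz(name,z,u,v,h):
    K,M=cam(name,z); r=M[:3,:3]@np.array([(u-K[2])/K[0],(v-K[3])/K[1],1]); s=(h-M[2,3])/r[2]
    return M[:3,3]+s*r
def proj(name,z,X):
    K,M=cam(name,z); c=np.linalg.inv(M)@np.append(X,1); return c[0]/c[2]*K[0]+K[2],c[1]/c[2]*K[1]+K[3],c[2]
def crop(fn,u0,v0,u1,v1,s,out):
    im=cv2.imread('pics/'+fn+'.png')[v0:v1,u0:u1]; cv2.imwrite('pics/'+out+'.png',cv2.resize(im,None,fx=s,fy=s,interpolation=cv2.INTER_CUBIC))
def cloud(name,z):
    K,M=cam(name,z); d=z['d']; v,u=np.mgrid[:d.shape[0],:d.shape[1]]
    P=np.stack([(u-K[2])/K[0]*d,(v-K[3])/K[1]*d,d,np.ones_like(d)],-1)@M.T
    return P[...,:3]
E
python3 - <<'E'
from h import *
o=bot.get_obs();print(o)
snap('scene','s0');snap('top','t0')
for n in('scene','top'):print(cam(n))
E
```

```text
pics
{'t': 0.0, 'q': array([-1.29708659,  0.47778538,  0.02232769,  1.55643857, -0.01150269,
        1.10926697, -0.08311631]), 'joint_vel': array([ 4.29951112e-04, -2.24920753e-07,  1.71498771e-04, -1.24973339e-03,
        1.12027196e-04, -5.21784929e-04, -9.77028057e-04]), 'joint_torque': array([-2.60594325e-04, -5.96446037e+01,  1.60759952e+00, -2.81199521e+01,
        1.23494709e-02,  9.28577268e-03, -2.28773007e-05]), 'eef_pos': array([0.25129586, 0.62585912, 0.23034077]), 'tool_rot': array([-1.07220500e-04,  1.89740001e-01,  9.81833972e-01, -8.78646749e-04]), 'contact_force': array([0.64672055, 0.58910305, 0.63900629]), 'torque': array([-0.06238544, -0.03484893, -0.01278299]), 'gripper_width': 1.0016955469651845}
((453.92358332722966, 453.92358332722966, 284.6525403227451, 208.31245832167517), array([[ 0.79528712, -0.40801109,  0.4483808 ,  0.07016597],
       [-0.60620431, -0.54241349,  0.58163901, -0.66600779],
       [ 0.00589263, -0.73438039, -0.67871254,  0.86614412],
       [ 0.        ,  0.        ,  0.        ,  1.        ]]))
((502.1995917623259, 502.1995917623259, 285.90204076816605, 212.91237086669818), array([[ 0.02020616, -0.98402229,  0.17689503,  0.33564662],
       [-0.99979301, -0.01946701,  0.00591314, -0.04055574],
       [-0.00237504, -0.1769779 , -0.98421196,  1.37180525],
       [ 0.        ,  0.        ,  0.        ,  1.        ]]))
```

View pics/s0.png

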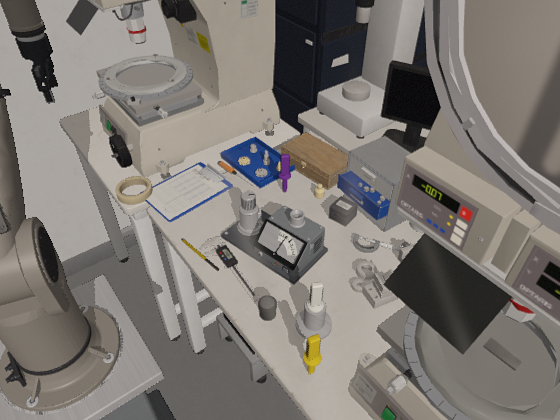

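View pics/t0.png

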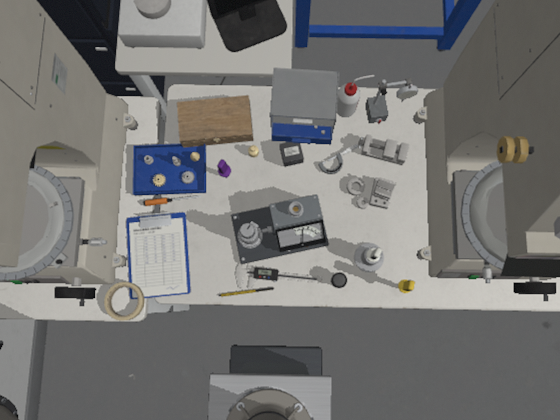

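```bash
python3 - <<'E'
from h import *
crop('t0',220,180,430,310,3.8,'t0c');crop('s0',200,170,360,380,2.85,'s0c')
z=load('t0')
for n,u,v in[('head',249,230),('bush',296,209),('tool',375,252),('stand',369,257),('base corner',233,213),('tbl',330,320-40),('housing top',276,214)]:
    print(n,pt('top',z,u,v).round(4))
zs=load('s0')
for n,u,v in[('head',248,196),('bush',295,213),('tool',317,287)]:
    print(n,pt('scene',zs,u,v).round(4))
E
```

```text
head [0.5139 0.0583 0.1282]
bush [ 0.5757 -0.0588  0.0965]
tool [ 0.4634 -0.2533  0.1439]
stand [ 0.4568 -0.2487  0.0807]
base corner [0.5775 0.1135 0.009 ]
tbl [ 0.3998 -0.1554  0.0013]
housing top [ 0.5625 -0.0073  0.0907]
head [0.5134 0.0576 0.1269]
bush [ 0.5776 -0.0489  0.1129]
tool [ 0.4609 -0.2662  0.1415]
```

View pics/t0c.png

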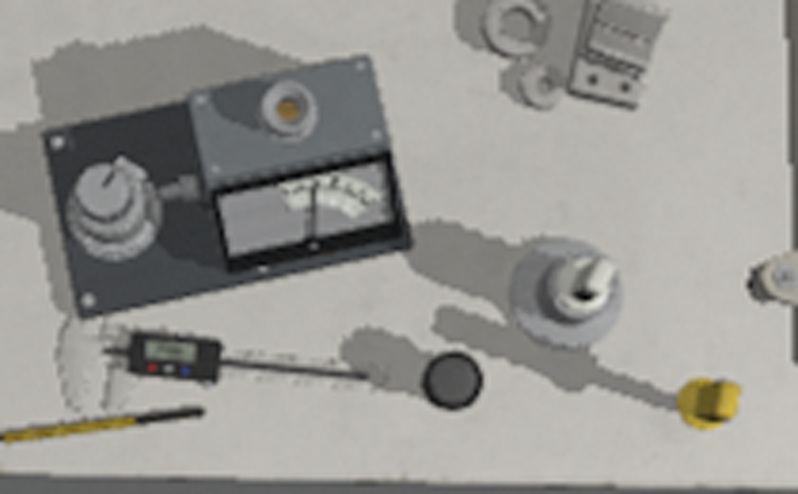

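View pics/s0c.png

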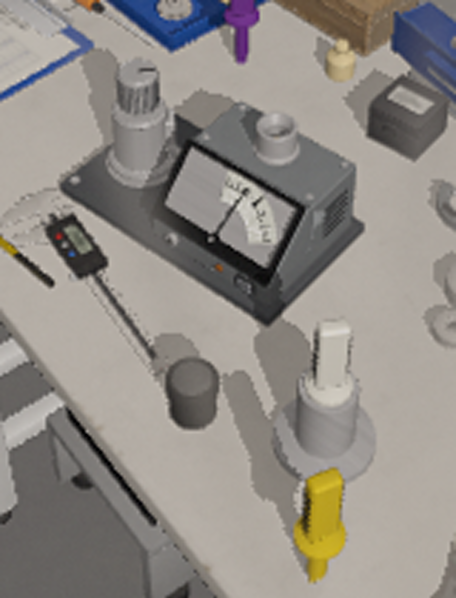

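```bash
python3 - <<'E'
from h import *
z=load('t0');zs=load('s0')
P=cloud('top',z); Q=cloud('scene',zs)
A=np.vstack([P.reshape(-1,3),Q.reshape(-1,3)])
# base height
c=[ptz('top',z,220+a/3.8,180+b/3.8,0.012) for a,b in[(45,133),(82,316),(411,245)]]
for q in c:print(q.round(4))
v=c[0]-c[1];print('L',np.linalg.norm(v),np.arctan2(-v[0+1-1+0]*0+v[1],v[0]))
w=c[1]-c[2];print('W',np.linalg.norm(w),np.arctan2(-w[0],w[1]))
for nm,Pc in(('top',P.reshape(-1,3)),('scene',Q.reshape(-1,3))):
  def sel(x,y,r,lo,hi):
    m=(np.hypot(Pc[:,0]-x,Pc[:,1]-y)<r)&(Pc[:,2]>lo)&(Pc[:,2]<hi);return Pc[m]
  for n,a in(('head',(0.514,0.058,0.03,0.124,0.134)),('bush',(0.577,-0.053,0.03,0.116,0.126)),('tool',(0.463,-0.258,0.03,0.135,0.16)),('collar',(0.463,-0.258,0.03,0.076,0.09)),('base',(0.5,0.03,0.15,0.005,0.025)),('htop',(0.57,-0.05,0.06,0.085,0.1))):
    s=sel(*a)
    if len(s)>2: print(nm,n,len(s),s.mean(0).round(4),s.min(0).round(4),s.max(0).round(4),((s.min(0)+s.max(0))/2).round(4),np.median(s[:,2]))
E
```

```text
[0.5713 0.1161 0.012 ]
[0.4397 0.0846 0.012 ]
[ 0.4951 -0.1491  0.012 ]
L 0.13528644185241956 0.23507038405783662
W 0.24014681430204618 0.2328311735128733
top head 150 [0.5152 0.0653 0.1281] [0.4985 0.0483 0.1242] [0.5321 0.0835 0.1335] [0.5153 0.0659 0.1288] 0.12822036557401262
top bush 91 [ 0.5757 -0.0557  0.1195] [ 0.5582 -0.0712  0.1161] [ 0.5921 -0.0405  0.1258] [ 0.5752 -0.0559  0.121 ] 0.11920438766937802
top tool 60 [ 0.464  -0.2578  0.1437] [ 0.4518 -0.2683  0.1359] [ 0.4761 -0.2483  0.149 ] [ 0.4639 -0.2583  0.1425] 0.14400553166433838
top collar 72 [ 0.4635 -0.2539  0.0793] [ 0.4471 -0.2801  0.0763] [ 0.4807 -0.2364  0.09  ] [ 0.4639 -0.2583  0.0831] 0.07868867656009881
top base 2425 [0.4868 0.0393 0.0139] [ 0.353  -0.1191  0.005 ] [0.6446 0.1725 0.0249] [0.4988 0.0267 0.015 ] 0.014636136832917979
top htop 1104 [ 0.5633 -0.0505  0.0926] [ 0.5165 -0.1084  0.0851] [0.6121 0.0088 0.1   ] [ 0.5643 -0.0498  0.0926] 0.09254190688927821
scene head 105 [0.5143 0.0613 0.1264] [0.4982 0.0447 0.1243] [0.5308 0.0785 0.1304] [0.5145 0.0616 0.1273] 0.12627011321468795
scene bush 64 [ 0.5746 -0.0586  0.1181] [ 0.5571 -0.0759  0.116 ] [ 0.5926 -0.042   0.1218] [ 0.5748 -0.059   0.1189] 0.11778292663071394
scene tool 85 [ 0.4625 -0.2629  0.1416] [ 0.4515 -0.2717  0.1352] [ 0.4773 -0.2511  0.1462] [ 0.4644 -0.2614  0.1407] 0.14191381872733322
scene collar 82 [ 0.4598 -0.2657  0.0805] [ 0.4456 -0.2761  0.0761] [ 0.4753 -0.2483  0.0898] [ 0.4604 -0.2622  0.083 ] 0.07930641611907768
scene base 1337 [0.4635 0.0141 0.0134] [ 0.3607 -0.1195  0.005 ] [0.5857 0.1006 0.025 ] [ 0.4732 -0.0095  0.015 ] 0.013652099364231951
scene htop 864 [ 0.559  -0.056   0.0911] [ 0.5184 -0.1096  0.085 ] [0.6115 0.009  0.0994] [ 0.565  -0.0503  0.0922] 0.09090602280893645
```

```bash
python3 - <<'E'
from h import *
z=load('t0');zs=load('s0')
A=np.vstack([cloud('top',z).reshape(-1,3),cloud('scene',zs).reshape(-1,3)])
A=A[(A[:,2]>-0.5)&(A[:,2]<1)]
ys=np.arange(-0.4,0.8,0.1);xs=np.arange(0.2,0.8,0.1)
print('y',ys.round(1))
for x in xs:
  print(round(x,1),[ (lambda s: round(float(np.percentile(s[:,2],99)),2) if len(s)>5 else None)(A[(abs(A[:,0]-x)<.05)&(abs(A[:,1]-y)<.05)]) for y in ys])
E
```

```text
y [-0.4 -0.3 -0.2 -0.1 -0.   0.1  0.2  0.3  0.4  0.5  0.6  0.7  0.8]
0.2 [None, None, None, 0.0, 0.0, 0.0, None, 0.72, None, None, 0.5, None, None]
0.3 [0.01, 0.01, 0.01, 0.01, 0.01, 0.01, 0.01, 0.02, 0.03, 0.13, 0.49, 0.31, 0.0]
0.4 [0.73, 0.13, 0.05, 0.01, 0.02, 0.02, 0.01, 0.01, 0.56, 0.49, 0.44, 0.44, 0.0]
0.5 [0.68, 0.14, 0.08, 0.1, 0.12, 0.13, 0.01, 0.01, 0.58, 0.46, 0.44, 0.25, None]
0.6 [0.7, 0.06, 0.02, 0.12, 0.12, 0.02, 0.02, 0.02, 0.6, 0.46, 0.25, 0.39, None]
0.7 [0.71, 0.06, 0.02, 0.05, 0.05, 0.13, 0.03, 0.05, 0.62, 0.38, 0.36, 0.37, None]
0.8 [0.71, 0.05, 0.16, 0.17, 0.17, 0.06, 0.06, 0.06, 0.63, 0.14, None, None, None]
```

```bash
python3 - <<'E'
from h import *
z=load('t0');zs=load('s0')
for n,s in(('top',z),('scene',zs)):
  A=cloud(n,s).reshape(-1,3)
  A=A[(A[:,2]>.15)&(A[:,2]<.75)&(A[:,0]>.15)&(A[:,0]<.8)]
  for y in np.arange(0.2,0.8,0.04):
    B=A[abs(A[:,1]-y)<.02]
    if len(B)>3: i=np.argsort(B[:,0])[:3]; print(n,round(y,2),len(B),B[i].round(2).tolist())
snap('wrist','w0')
E
```

```text
top 0.28 10 [[0.18, 0.3, 0.7], [0.18, 0.3, 0.7], [0.18, 0.3, 0.7]]
top 0.32 331 [[0.18, 0.32, 0.66], [0.18, 0.32, 0.67], [0.18, 0.32, 0.67]]
top 0.4 129 [[0.46, 0.4, 0.22], [0.46, 0.41, 0.22], [0.46, 0.41, 0.22]]
top 0.44 13415 [[0.39, 0.44, 0.54], [0.39, 0.44, 0.53], [0.39, 0.44, 0.53]]
top 0.48 2657 [[0.41, 0.49, 0.24], [0.41, 0.48, 0.23], [0.41, 0.48, 0.23]]
top 0.52 1999 [[0.39, 0.54, 0.24], [0.39, 0.54, 0.23], [0.39, 0.54, 0.23]]
top 0.56 1902 [[0.23, 0.58, 0.25], [0.23, 0.57, 0.26], [0.23, 0.55, 0.3]]
top 0.6 174 [[0.24, 0.58, 0.25], [0.38, 0.61, 0.24], [0.38, 0.6, 0.24]]
scene 0.4 72 [[0.46, 0.39, 0.21], [0.46, 0.4, 0.21], [0.46, 0.39, 0.22]]
scene 0.44 6234 [[0.39, 0.44, 0.5], [0.39, 0.45, 0.5], [0.39, 0.42, 0.52]]
scene 0.48 2441 [[0.39, 0.47, 0.5], [0.39, 0.47, 0.5], [0.39, 0.47, 0.5]]
scene 0.52 1056 [[0.39, 0.54, 0.23], [0.39, 0.54, 0.22], [0.39, 0.52, 0.49]]
scene 0.56 1761 [[0.21, 0.56, 0.3], [0.21, 0.56, 0.31], [0.21, 0.56, 0.3]]
scene 0.6 3392 [[0.21, 0.62, 0.42], [0.21, 0.61, 0.44], [0.21, 0.62, 0.42]]
scene 0.64 1196 [[0.21, 0.62, 0.43], [0.21, 0.63, 0.42], [0.21, 0.62, 0.44]]
scene 0.68 1127 [[0.26, 0.67, 0.25], [0.26, 0.67, 0.25], [0.26, 0.67, 0.24]]
scene 0.72 326 [[0.36, 0.7, 0.39], [0.36, 0.71, 0.39], [0.36, 0.71, 0.39]]
scene 0.76 12 [[0.41, 0.74, 0.22], [0.41, 0.74, 0.2], [0.41, 0.74, 0.21]]
```

View pics/w0.png

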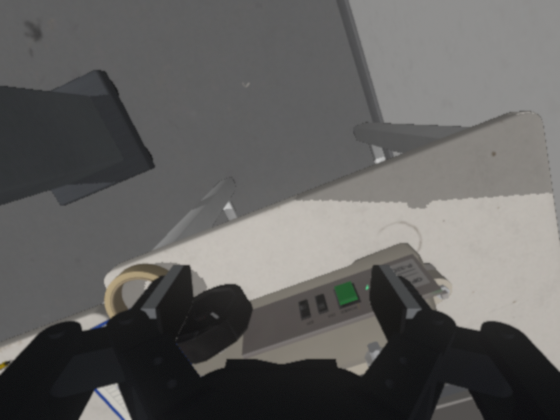

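Emit:
move_arm(increments="1 2 -55 5 0 0 -0.1; 1 3 -55 5 0 0 -0.1; 1 5 -55 5 0 0 -0.1; 1 8 -55 5 0 0 -0.1; 1 25 -50 5 0 0 -0.1; 1 30 -50 5 0 0 -0.1; 1 45 -42 5 0 0 -0.1; 1 45 -42 5 0 0 -0.1")

```text
t: 1.15
eef_pos: [0.4154, 0.2209, 0.2717]
tool_rot: [-0.0, 0.558, 0.83, 0.0]
contact_force: [1.1, 2.3, 0.3]
gripper_width: 1.0
```

```bash
python3 - <<'E'
from h import *
c=vision.calibration('wrist');print(np.array(c['hand_eye']).round(3),c['fx'],c['cx'],c['cy'])
o=bot.get_obs();print(o['t'],o['eef_pos'],o['q'].round(2),o['tool_rot'].round(3))
E
```

```text
[[-0.    -0.956 -0.293  0.074]
 [ 1.    -0.001 -0.    -0.001]
 [-0.    -0.293  0.956 -0.143]
 [ 0.     0.     0.     1.   ]] 303.70178508744027 280.7695956600466 211.18870226571872
1.15 [0.41539928 0.22091543 0.27173409] [-0.96  0.09  0.36  2.   -0.04  1.06 -0.19] [-0.     0.558  0.83   0.   ]
```

Emit:
move_arm(increments="1 25 -39 -8 0 0 -0.07; 1 25 -39 -8 0 0 -0.07; 1 25 -39 -8 0 0 -0.07; 1 25 -40 -8 0 0 -0.06; 1 0 0 0 0 0 0; 1 0 0 0 0 0 0; 1 0 0 0 0 0 0; 1 0 0 0 0 0 0")

```text
t: 2.15
eef_pos: [0.5142, 0.0665, 0.2395]
tool_rot: [-0.0, 0.663, 0.749, 0.0]
contact_force: [0.2, 0.3, 0.6]
gripper_width: 1.001
```

```bash
python3 - <<'E'
from h import *
im,d,o=snap('wrist','w1');print(o['t'],o['eef_pos'],o['q'].round(2))
E
```

```text
2.15 [0.51417595 0.06650862 0.23945105] [-0.7   0.22  0.53  1.95 -0.13  1.01  0.01]
```

View pics/w1.png

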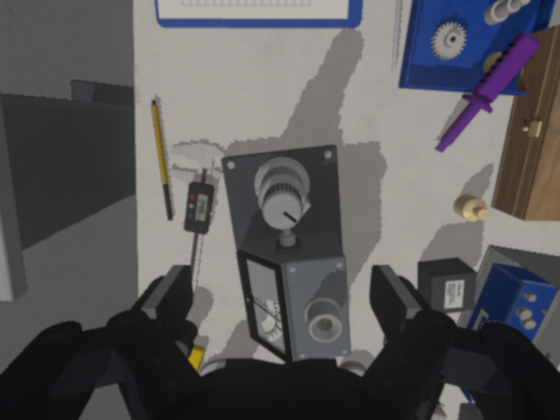

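```bash
python3 - <<'E'
from h import *
z=load('w1'); crop('w1',220,140,360,370,2.6,'w1c')
P=cloud('wrist',z).reshape(-1,3)
for n,a in(('head',(0.515,0.064,0.035,0.122,0.134)),('bush',(0.575,-0.057,0.03,0.116,0.126))):
    x,y,r,lo,hi=a; s=P[(np.hypot(P[:,0]-x,P[:,1]-y)<r)&(P[:,2]>lo)&(P[:,2]<hi)]
    if len(s): print(n,len(s),s.mean(0).round(4),((s.min(0)+s.max(0))/2).round(4),np.ptp(s,0).round(4),np.median(s[:,2]))
b=P[(np.hypot(P[:,0]-.53,P[:,1]+.017)<.16)&(P[:,2]>.008)&(P[:,2]<.02)&(P[:,1]>0)]
print(cv2.minAreaRect(b[:,:2].astype(np.float32)*1000))
for h,uv in((.128,[(270,217),(300,217),(283,204),(285,228)]),):
    for u,v in uv:print(u,v,pt('wrist',z,u,v).round(4))
E
```

```text
head 1271 [0.5148 0.0644 0.1277] [0.5151 0.0633 0.1265] [0.0367 0.036  0.0089] 0.1280593841396218
bush 559 [ 0.5743 -0.0582  0.119 ] [ 0.5743 -0.0578  0.1191] [0.0345 0.0343 0.0061] 0.11926343070419954
((486.8968811035156, 58.61787414550781), (227.50099182128906, 117.24760437011719), 0.07605580985546112)
270 217 [0.5055 0.0564 0.1286]
300 217 [0.5319 0.0589 0.1263]
283 204 [0.5154 0.0694 0.1279]
285 228 [0.5199 0.0477 0.1283]
```

View pics/w1c.png

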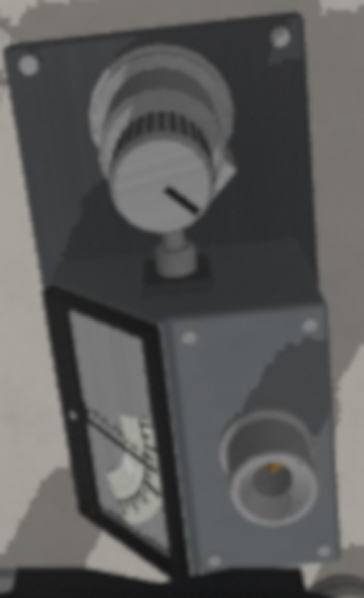

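```bash
python3 - <<'E'
from h import *
z=load('w1')
f=lambda a,b:ptz('wrist',z,220+a/2.6,140+b/2.6,.128)
a=f(167,189);b=f(196,212);print(a,b)
v=b-a;print('line ang',np.arctan2(v[1],v[0])); v=b-[.515,.0637,.128];print('from centre',np.arctan2(v[1],v[0]))
# yaw from housing top screws (same height .092): 4 screws
g=lambda a,b:ptz('wrist',z,220+a/2.6,140+b/2.6,.092)
s=[g(190,338),g(310,325),g(215,561),g(325,551)];print(np.array(s).round(4))
for i,j in((0,1),(2,3)): v=s[j]-s[i];print('x dir',np.arctan2(v[1],v[0]))
for i,j in((2,0),(3,1)): v=s[j]-s[i];print('y dir',np.arctan2(-v[0],v[1]))
E
```

```text
[0.51743199 0.06169389 0.128     ] [0.52824305 0.05474407 0.128     ]
line ang -0.5713275098770706
from centre -0.5946243272803988
[[ 5.364e-01 -1.150e-02  9.200e-02]
 [ 5.841e-01  1.000e-04  9.200e-02]
 [ 5.623e-01 -1.208e-01  9.200e-02]
 [ 6.105e-01 -1.095e-01  9.200e-02]]
x dir 0.2404303138369253
x dir 0.23140514208674545
y dir 0.23276124160431813
y dir 0.23637945173277977
```

Emit:
move_arm(increments="0.7 1 -3 -30 0 0 0; 0.7 0 0 -40 0 0 0; 0.7 0 0 -40 0 0 0; 0.7 0 0 -37 0 0 0; 0.7 0 0 0 0 0 0; 0.3 0 0 0 0 0 0; 0.3 0 0 0 0 0 0; 0.3 0 0 0 0 0 0", newtons=40)

```text
t: 3.2
eef_pos: [0.5159, 0.0626, 0.0941]
tool_rot: [0.0, 0.664, 0.748, 0.001]
contact_force: [-3.9, -0.2, 7.3]
gripper_width: 0.409
```

Emit:
move_arm(increments="0.3 0 0 0 0 0 0; 0.3 0 0 0 0 0 -0.15; 0.3 0 0 0 0 0 -0.15; 0.3 0 0 0 0 0 -0.15; 0.3 0 0 0 0 0 -0.15; 0.3 0 0 0 0 0 -0.155; 0.3 0 0 0 0 0 0; 0.3 0 0 0 0 0 0")

```text
t: 4.2
eef_pos: [0.515, 0.0628, 0.094]
tool_rot: [-0.001, 0.893, 0.451, 0.0]
contact_force: [-8.6, 0.9, 12.5]
gripper_width: 0.404
```

```bash
python3 - <<'E'
from h import *
im,d,o=snap('wrist','w2');print(o['t'],o['eef_pos'],o['q'].round(2))
snap('scene','s1'); crop('s1',200,170,360,290,4,'s1c')
E
```

```text
4.2 [0.51498677 0.06283144 0.09401774] [-0.75  0.48  0.66  2.08 -0.45  0.72 -0.45]
```

View pics/w2.png

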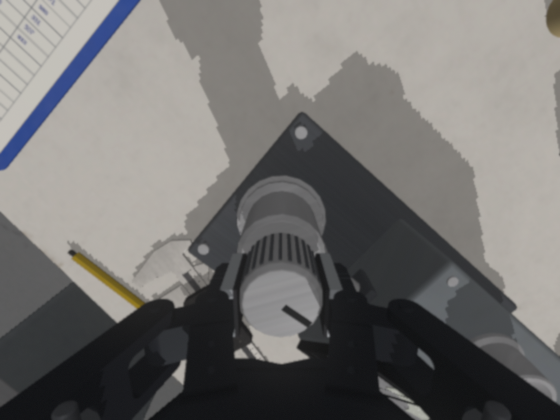

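View pics/s1c.png

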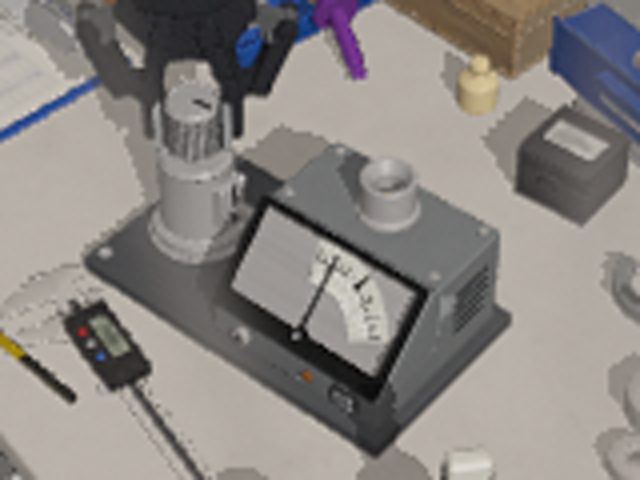

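```bash
python3 - <<'E'
from h import *
z=load('w2');crop('w2',220,260,340,350,6,'w2c')
f=lambda a,b:ptz('wrist',z,a,b,.128)
a=f(284,308);b=f(310,327);v=b-a;print(a,b,np.arctan2(v[1],v[0]),'want -1.336')
zs=load('s1');
for uv in ((297,336),(334,262)): print(pt('scene',zs,200+uv[0]/4,170+uv[1]/4))
E
```

```text
[0.51542111 0.06075546 0.128     ] [0.51877535 0.04668578 0.128     ] -1.3367632784248584 want -1.336
[ 0.4910367  -0.08088517  0.05189304]
[ 0.52695796 -0.0698077   0.0837057 ]
```

View pics/w2c.png

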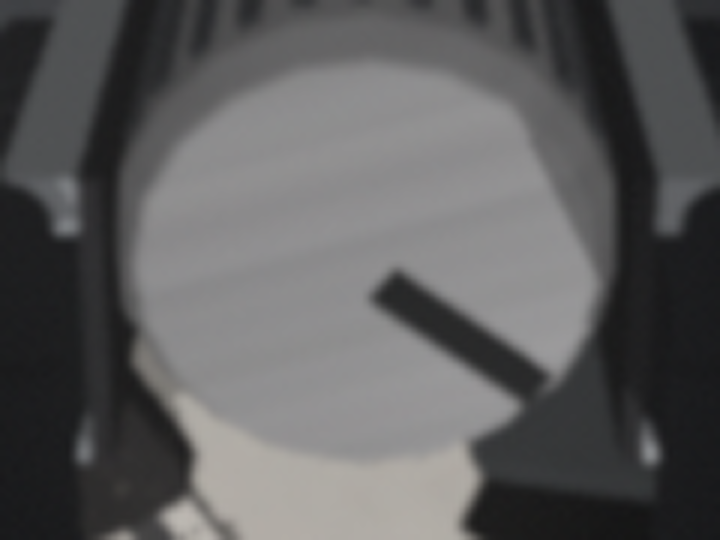

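Emit:
move_arm(increments="0.7 0 0 0 0 0 0; 0.7 0 0 0 0 0 0; 0.7 0 0 25 0 0 0; 0.7 0 0 40 0 0 0; 0.7 5 -30 41 0 0 0; 0.7 5 -50 0 0 0 0; 0.7 5 -50 0 0 0 0; 0.7 0 -50 0 0 0 0")

```text
t: 5.3
eef_pos: [0.5312, -0.119, 0.1989]
tool_rot: [0.0, 0.893, 0.451, 0.001]
contact_force: [0.7, 0.1, -0.3]
gripper_width: 0.701
```

```bash
python3 - <<'E'
from h import *
im,d,o=snap('wrist','w3');print(o['t'],o['eef_pos'],o['q'].round(2))
E
```

```text
5.3 [ 0.53123352 -0.11896479  0.19889579] [-0.52  0.38  0.8   1.94 -0.33  0.95 -0.2 ]
```

View pics/w3.png

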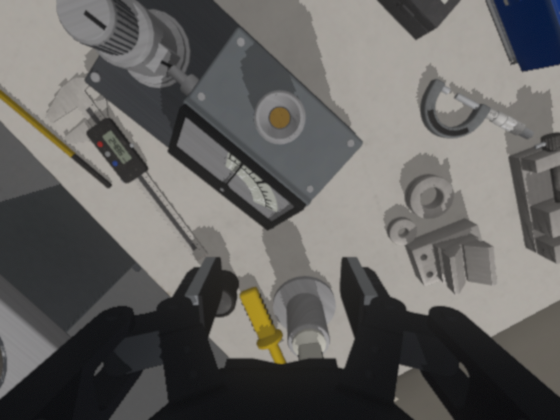

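```bash
python3 - <<'E'
from h import *
im=cv2.imread('pics/w3.png')
a=cv2.resize(im[88:148,245:315],None,fx=8,fy=8,interpolation=cv2.INTER_CUBIC)
m=im[88:148,245:315].astype(float); 
b=cv2.convertScaleAbs(a,alpha=1.6)
c=cv2.resize(im[95:235,165:315],None,fx=5.3,fy=5.3,interpolation=cv2.INTER_CUBIC)
cv2.imwrite('pics/w3a.png',b);cv2.imwrite('pics/w3b.png',c[:,:790][:600] if False else cv2.resize(c,(640,597)))
crop('w3',50,0,200,110,5,'w3d')
E
```

```text
(no output)
```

View pics/w3a.png

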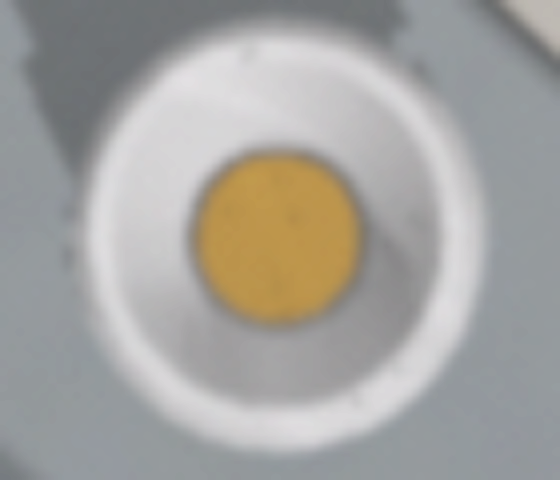

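View pics/w3b.png

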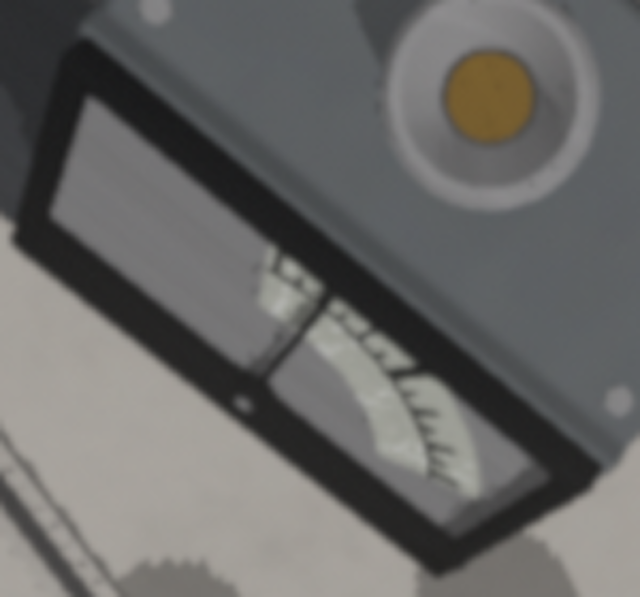

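View pics/w3d.png

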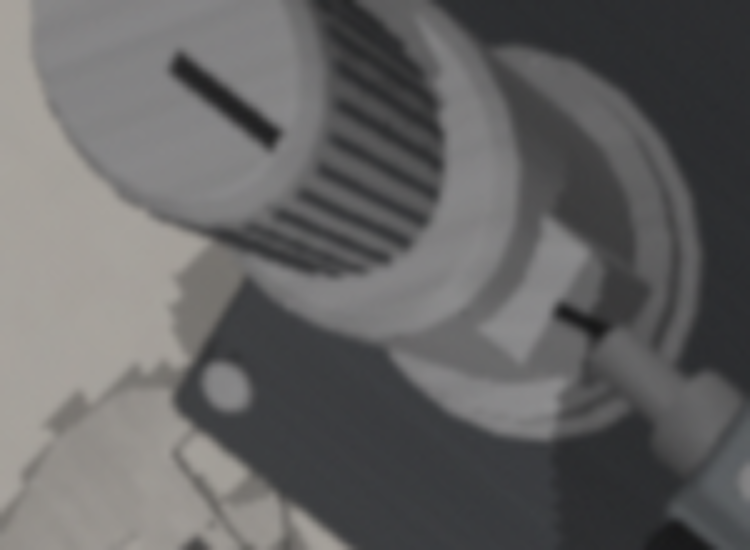

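```bash
python3 - <<'E'
from h import *
z=load('w3')
f=lambda a,b:ptz('wrist',z,50+a/5,b/5,.128)
a=f(178,62);b=f(276,140);v=b-a;print('line',a,b,np.arctan2(v[1],v[0]))
g=lambda a,b,h:ptz('wrist',z,245+a/8,88+b/8,h)
print('rim',g(286,235,.12),'inner rim',g(277,235,.12),'disc',g(278,237,.1),)
P=cloud('wrist',z); reg=P[95:235,165:315].reshape(-1,3)
yaw=.235;c,s=np.cos(yaw),np.sin(yaw);O=np.array([.5745,-.058])
def comp(p): d=p[...,:2]-O; return np.stack([c*d[...,0]+s*d[...,1],-s*d[...,0]+c*d[...,1],p[...,2]],-1)
C=comp(reg); m=(abs(C[:,1])<.05)&(C[:,2]>.045)&(C[:,2]<.082)&(C[:,0]<-.02)
# plane z=k x+b
A=C[m]; k,bb=np.polyfit(A[:,0],A[:,2],1); r=A[:,2]-k*A[:,0]-bb; print(m.sum(),k,bb,r.std())
good=abs(r)<.004; k,bb=np.polyfit(A[good,0],A[good,2],1);print(k,bb)
K,M=cam('wrist',z); o0=comp(M[:3,3])
def dial(u,v):
    p=comp(pt('wrist',z,u,v,1.0)); r=p-o0; t=(k*o0[0]+bb-o0[2])/(r[2]-k*r[0]); q=o0+t*r
    return np.array([-q[1]*1000, q[0]*np.sqrt(1+k*k)*1000])
D=lambda a,b:dial(165+a/4.267,95+b/4.264)
piv=D(243,403)
for n,a,b in(('piv',243,403),('needle base',262,378),('needle top',326,295),('zero in',407,378),('zero out',416,362),('minor',370,333),('minor2',392,352)):
    d=D(a,b);e=d-piv;print(n,d.round(1),np.hypot(*e).round(1),np.arctan2(e[0],e[1]).round(3))
E
```

```text
line [0.51597593 0.06132737 0.128     ] [0.51947873 0.04825907 0.128     ] -1.308913714569602
rim [ 0.57574069 -0.0591158   0.12      ] inner rim [ 0.57510911 -0.05864985  0.12      ] disc [ 0.57507775 -0.05877834  0.1       ]
3618 0.8789288740354246 0.12627850932605242 0.002146287270603508
0.8750021578448465 0.12602241361285918
piv [   0.8 -117.2] 0.0 0.0
needle base [   0.6 -104. ] 13.2 -0.013
needle top [  0.3 -66. ] 51.2 -0.01
zero in [ 23.5 -70.4] 52.1 0.451
zero out [ 22.5 -64.4] 57.2 0.39
minor [ 11.8 -66.5] 51.9 0.213
minor2 [ 17.6 -66.8] 53.2 0.322
```

```bash
python3 - <<'E'
from h import *
z=load('t0');zs=load('s0')
for n,s in(('top',z),('scene',zs)):
  A=cloud(n,s).reshape(-1,3)
  A=A[(A[:,2]>.16)&(A[:,2]<.75)&(A[:,0]>.2)&(A[:,1]<-.2)&(A[:,1]>-.6)]
  for x in np.arange(0.3,0.8,0.05):
    B=A[abs(A[:,0]-x)<.025]
    if len(B)>3: i=np.argsort(-B[:,1])[:3]; print(n,round(x,2),len(B),B[i].round(2).tolist())
S=np.vstack([cloud(n,s).reshape(-1,3) for n,s in(('top',z),('scene',zs))])
for n,s in(('top',z),('scene',zs)):
  P=cloud(n,s).reshape(-1,3); m=(np.hypot(P[:,0]-.463,P[:,1]+.259)<.025)&(P[:,2]>.138)&(P[:,2]<.15)
  print(n,m.sum(),cv2.minAreaRect((P[m,:2]*1000).astype(np.float32)))
E
```

```text
top 0.4 1312 [[0.42, -0.42, 0.56], [0.42, -0.42, 0.51], [0.42, -0.42, 0.53]]
top 0.45 2858 [[0.45, -0.39, 0.73], [0.45, -0.39, 0.72], [0.45, -0.39, 0.72]]
top 0.5 2994 [[0.52, -0.42, 0.59], [0.51, -0.42, 0.63], [0.52, -0.42, 0.55]]
top 0.55 3276 [[0.57, -0.37, 0.63], [0.57, -0.37, 0.61], [0.57, -0.37, 0.62]]
top 0.6 2789 [[0.58, -0.37, 0.62], [0.58, -0.37, 0.61], [0.58, -0.37, 0.61]]
top 0.65 2729 [[0.65, -0.42, 0.49], [0.64, -0.42, 0.51], [0.65, -0.42, 0.49]]
top 0.7 4004 [[0.71, -0.42, 0.58], [0.71, -0.42, 0.64], [0.7, -0.42, 0.48]]
top 0.75 3101 [[0.74, -0.41, 0.53], [0.74, -0.41, 0.53], [0.74, -0.41, 0.64]]
scene 0.4 11658 [[0.42, -0.42, 0.52], [0.42, -0.42, 0.54], [0.42, -0.42, 0.53]]
scene 0.45 37968 [[0.44, -0.4, 0.72], [0.44, -0.4, 0.72], [0.44, -0.4, 0.72]]
scene 0.5 2298 [[0.5, -0.43, 0.22], [0.51, -0.43, 0.22], [0.48, -0.43, 0.22]]
scene 0.55 1521 [[0.57, -0.54, 0.22], [0.57, -0.54, 0.22], [0.57, -0.54, 0.22]]
scene 0.6 1008 [[0.62, -0.54, 0.22], [0.62, -0.54, 0.22], [0.62, -0.54, 0.22]]
scene 0.65 521 [[0.63, -0.54, 0.23], [0.63, -0.54, 0.23], [0.63, -0.54, 0.22]]
top 55 ((464.1425476074219, -258.2312927246094), (14.211044311523438, 23.505413055419922), 58.656707763671875)
scene 75 ((462.9950256347656, -262.3173522949219), (14.259191513061523, 22.0394229888916), 51.674896240234375)
```

Emit:
move_arm(increments="0.7 -3 -10 20 0 0 -0.18; 0.7 -5 -15 20 0 0 -0.18; 0.7 -10 -20 20 0 0 -0.18; 0.7 -10 -20 0 0 0 -0.18; 0.7 -10 -20 0 0 0 -0.18; 0.7 -10 -20 0 0 0 -0.18; 0.7 -10 -20 0 0 0 -0.18; 0.7 -10 -16 0 0 0 -0.18")

```text
t: 6.35
eef_pos: [0.4623, -0.2593, 0.2586]
tool_rot: [0.0, 0.967, -0.253, 0.0]
contact_force: [-0.8, 0.4, 0.5]
gripper_width: 0.701
```

```bash
python3 - <<'E'
from h import *
im,d,o=snap('wrist','w4');print(o['t'],o['eef_pos'],o['q'].round(2))
z=load('w4');P=cloud('wrist',z).reshape(-1,3)
m=(np.hypot(P[:,0]-.463,P[:,1]+.259)<.025)&(P[:,2]>.140)&(P[:,2]<.15)
print(m.sum(),cv2.minAreaRect((P[m,:2]*1000).astype(np.float32)),P[m].mean(0),np.median(P[m,2]))
m=(np.hypot(P[:,0]-.463,P[:,1]+.259)<.025)&(P[:,2]>.076)&(P[:,2]<.085)
print(m.sum(),cv2.minEnclosingCircle((P[m,:2]*1000).astype(np.float32)))
m=(np.hypot(P[:,0]-.463,P[:,1]+.259)<.03)&(P[:,2]>.066)&(P[:,2]<.076)
print(m.sum(),cv2.minEnclosingCircle((P[m,:2]*1000).astype(np.float32)))
R=Ro.from_quat(np.roll(o['tool_rot'],-1)).as_matrix();print('y ang',np.degrees(np.arctan2(R[1,1],R[0,1])))
E
```

```text
6.35 [ 0.46234314 -0.25926173  0.25863563] [-0.55  0.43  1.25  1.92 -0.46  1.12 -1.2 ]
383 ((464.1448974609375, -261.20062255859375), (13.721142768859863, 23.138904571533203), 64.80415344238281) [ 0.4646192  -0.26154404  0.14429724] 0.14455078900974944
431 ((463.6247253417969, -260.8793640136719), 17.807701110839844)
497 ((463.5724792480469, -260.9538879394531), 22.98015022277832)
y ang -119.29885260821703
```

View pics/w4.png

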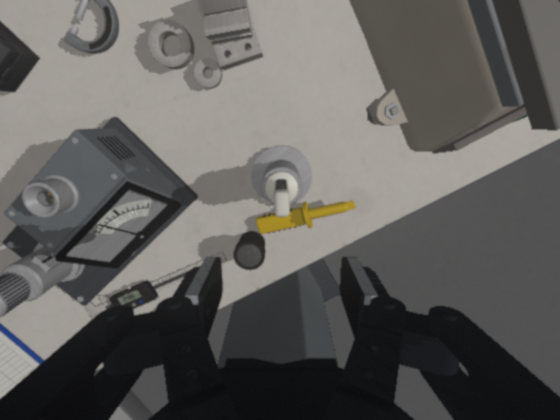

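Emit:
move_arm(increments="0.6 1 -2 -30 0 0 0.05; 0.6 0 0 -40 0 0 0; 0.6 0 0 -40 0 0 0; 0.6 0 0 -40 0 0 0; 0.6 0 0 -16 0 0 0; 0.05 0 0 0 0 0 0; 0.05 0 0 0 0 0 0; 0.05 0 0 0 0 0 0", newtons=60)

```text
t: 7.4
eef_pos: [0.4645, -0.2612, 0.0937]
tool_rot: [0.0, 0.974, -0.225, 0.001]
contact_force: [-0.6, -0.2, 3.5]
gripper_width: 0.157
```

```bash
python3 - <<'E'
from h import *
im,d,o=snap('wrist','w5');print(o['t'],o['eef_pos'],o['q'].round(2),o['gripper_width'])
E
```

```text
7.4 [ 0.46450534 -0.26118162  0.09372333] [-0.3   0.62  0.95  2.06 -0.7   0.82 -0.96] 0.1570418849054609
```

View pics/w5.png

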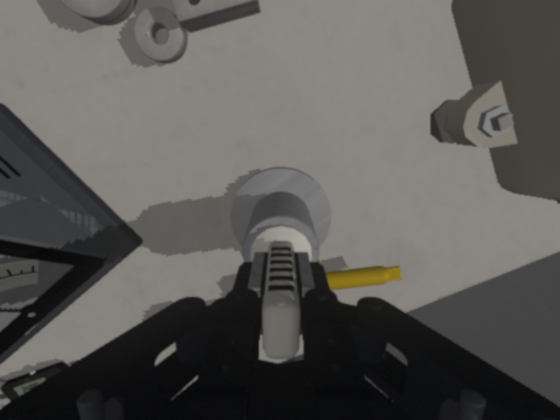

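Emit:
move_arm(increments="0.05 0 0 20 0 0 0; 0.05 0 0 50 0 0 0; 0.05 0 0 58 0 0 0; 0.05 22 40 0 0 0 0; 0.05 22 40 0 0 0 0; 0.05 22 41 0 0 0 0; 0.05 22 41 0 0 0 0; 0.05 22 41 0 0 0 0")

```text
t: 8.45
eef_pos: [0.574, -0.0561, 0.2217]
tool_rot: [-0.0, 0.974, -0.226, 0.0]
contact_force: [0.0, 0.0, -0.7]
gripper_width: 0.157
```

```bash
python3 - <<'E'
from h import *
im,d,o=snap('wrist','w6');print(o['t'],o['eef_pos'],o['q'].round(2),o['gripper_width'],o['contact_force'],o['torque'])
snap('scene','s2');crop('s2',220,110,360,260,4,'s2c')
E
```

```text
8.45 [ 0.57401723 -0.05612288  0.22173348] [-0.82  0.56  1.15  1.86 -0.58  1.11 -1.48] 0.15681206201082817 [ 0.01904976  0.0420206  -0.72183446] [-0.00034677 -0.06653404  0.00775974]
```

View pics/w6.png

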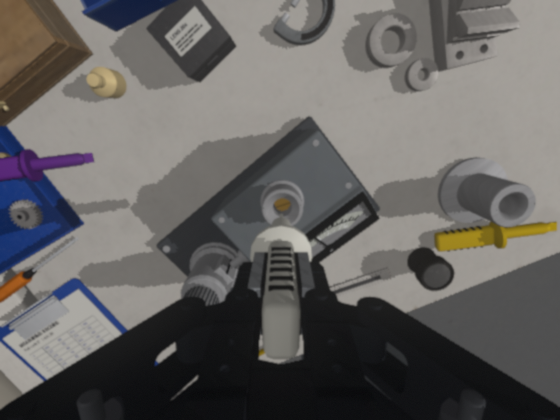

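View pics/s2c.png

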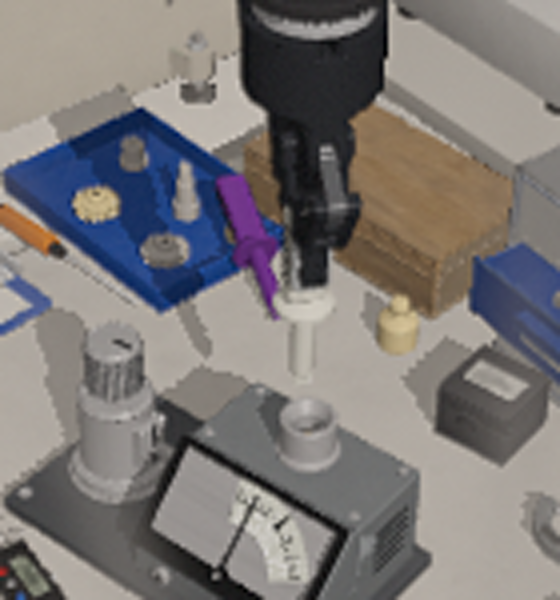

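```bash
python3 - <<'E'
from h import *
z=load('w6');P=cloud('wrist',z).reshape(-1,3)
for n,a in(('bush',(0.575,-0.0585,0.03,0.114,0.126)),('stand',(0.4636,-.261,.032,.066,.078))):
    x,y,r,lo,hi=a; s=P[(np.hypot(P[:,0]-x,P[:,1]-y)<r)&(P[:,2]>lo)&(P[:,2]<hi)]
    print(n,len(s),((s.min(0)+s.max(0))/2).round(4),np.ptp(s,0).round(4),np.median(s[:,2]),cv2.minEnclosingCircle((s[:,:2]*1000).astype(np.float32)))
E
python3 - <<'E'
import cv2
im=cv2.imread('pics/w6.png')[165:245,240:330];cv2.imwrite('pics/w6c.png',cv2.resize(im,None,fx=7,fy=7,interpolation=cv2.INTER_CUBIC))
E
```

```text
bush 864 [ 0.575  -0.0581  0.118 ] [0.0345 0.0348 0.0079] 0.11906760792021838 ((574.9830322265625, -58.07240295410156), 17.50193214416504)
stand 1418 [ 0.4643 -0.2601  0.0702] [0.0456 0.0464 0.0084] 0.07166197328112398 ((464.28466796875, -260.4248962402344), 23.479957580566406)
```

View pics/w6c.png

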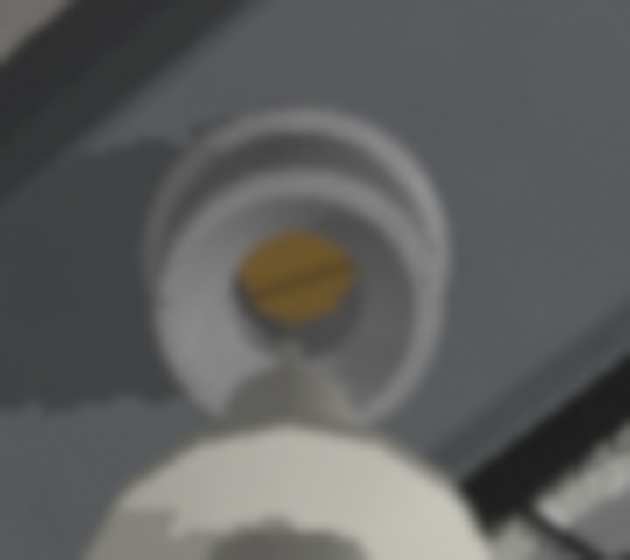

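```bash
python3 - <<'E'
from h import *
im=cv2.imread('pics/w6.png')[192:216,270:294].astype(float)
g=im.mean(2); print(g.round().astype(int))
m=np.clip((im-60)*3,0,255).astype(np.uint8)
im=cv2.imread('pics/w6.png')[192:216,270:294].astype(float)
lo=np.percentile(im,5,(0,1));hi=np.percentile(im,95,(0,1))
m=np.clip((im-[10,60,80])/[60,80,100]*255,0,255).astype(np.uint8)
cv2.imwrite('pics/w6e.png',cv2.resize(m,None,fx=22,fy=22,interpolation=cv2.INTER_CUBIC))
z=load('w6')
for h in (.1,.094):
  a=ptz('wrist',z,240+262/7,165+295/7,h);b=ptz('wrist',z,240+350/7,165+262/7,h);v=b-a;print(a,b,np.arctan2(v[1],v[0]))
d=z['d'][192:216,270:294];P=cloud('wrist',z)[192:216,270:294,2]*1000
print(P.round().astype(int))
E
```

```text
[[ 87  96 105 113 118 121 121 119 119 117 117 117 117 117 116 119 121 124
  126 127 127 127 125 118]
 [101 111 117 122 122 120 116 112 109 105 104 103 102 101 101 104 107 112
  116 120 125 128 130 129]
 [114 120 121 121 117 112 107 103 101  98  96  95  93  92  91  90  91  93
   97 104 113 121 127 129]
 [120 121 119 114 110 106 104 101 100  97  96  94  92  90  88  87  84  83
   84  88  95 106 116 123]
 [121 117 113 109 107 106 104 102 100  97  96  94  91  89  86  83  80  79
   78  80  82  88  98 110]
 [118 114 111 110 108 107 105 102 100  98  95  91  89  87  83  80  79  78
   78  78  79  80  84  94]
 [116 114 113 112 110 108 106 101  98  94  89  86  85  83  82  81  81  80
   79  79  79  79  80  84]
 [116 116 114 113 112 109 103  95  89  86  82  81  80  81  80  81  81  81
   80  80  80  81  81  81]
 [118 117 117 115 113 106  95  86  82  80  79  80  80  80  80  80  80  80
   80  81  81  81  82  83]
 [120 119 119 117 109  96  86  81  80  80  80  80  80  79  80  78  78  77
   78  78  80  82  83  83]
 [122 122 121 114 100  87  81  81  80  80  80  79  80  79  78  76  74  73
   71  72  77  8
[... 3237 characters left out ...]
14 115 108 102 100 100  96 101 101 101 100  99 100 100 101  99 100
  101 103 108 113 115 116]
 [116 116 114 111 107 104 100  99  99  96 100 100 101 100 100  97  98 100
  103 106 112 114 115 117]
 [116 116 115 113 109 106 102 102 102  99  98  98  98  99  98  99 103 103
  106 108 113 115 115 116]
 [116 116 114 115 112 109 106 105 102 102 101 101 100 103 102 103 104 107
  108 113 113 115 116 116]
 [116 116 114 116 113 111 109 107 107 104 105 102 104 105 106 106 106 109
  111 113 115 115 115 116]
 [117 116 115 115 115 113 112 110 109 141 143 141 141 107 108 109 110 112
  114 114 116 116 116 116]
 [118 118 115 115 115 114 115 113 113 144 145 144 144 109 111 111 114 114
  114 116 114 115 117 118]]
```

View pics/w6e.png

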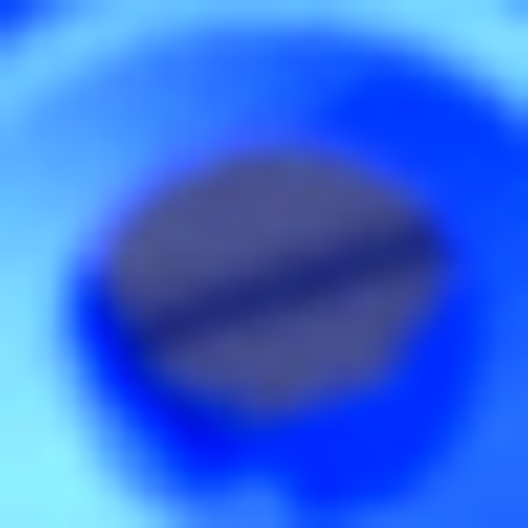

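```bash
python3 - <<'E'
from h import *
z=load('w6'); P=cloud('wrist',z)[192:216,270:294].reshape(-1,3)
# use both w6 and w3 depth: classify
for fn in('w6','w3','w1'):
  z=load(fn);P=cloud('wrist',z).reshape(-1,3);r=np.hypot(P[:,0]-.575,P[:,1]+.0582)
  m=(r<.0075)&(P[:,2]>.091)&(P[:,2]<.0965);n=(r<.0075)&(P[:,2]>.0985)&(P[:,2]<.103)
  print(fn,m.sum(),n.sum())
  if m.sum()>10:
    c,(w,h),a=cv2.minAreaRect((P[m,:2]*1000).astype(np.float32));print(c,w,h,a)
    q=P[m,:2]-P[m,:2].mean(0);u,s,vt=np.linalg.svd(q);print(vt[0],np.degrees(np.arctan2(vt[0,1],vt[0,0])),s)
    # best strip: angle maximizing separation
    best=None
    for a in np.radians(np.arange(0,180,1)):
      nn=np.array([-np.sin(a),np.cos(a)])
      for off in np.arange(-.004,.0041,.0005):
        dm=abs((P[m,:2]-[.575,-.0582])@nn-off)<.0025;dn=abs((P[n,:2]-[.575,-.0582])@nn-off)<.0025
        sc=dm.mean()-dn.mean()
        if best is None or sc>best[0]:best=(sc,np.degrees(a),off)
    print(best)
z=load('w6')
a=ptz('wrist',z,274,202.5,.1);b=ptz('wrist',z,283,199.5,.1);v=b-a;print(np.degrees(np.arctan2(v[1],v[0])))
o=bot.get_obs();R=Ro.from_quat(np.roll(o['tool_rot'],-1)).as_matrix();print('tool x ang',np.degrees(np.arctan2(R[1,0],R[0,0])))
E
```

```text
w6 58 78
(573.93798828125, -57.55649948120117) 13.61822509765625 3.513737440109253 81.43354797363281
[0.16711113 0.98593807] 80.38010345184075 [0.0284955  0.00839553]
(np.float64(0.8846153846153846), np.float64(82.0), np.float64(0.0005000000000000004))
w3 143 160
(573.658447265625, -58.40337371826172) 11.962953567504883 14.544334411621094 10.070100784301758
[-0.15853939 -0.98735265] -99.12212759884177 [0.05058751 0.0288231 ]
(np.float64(0.8888548951048951), np.float64(83.0), np.float64(-0.0005))
w1 3 18
-97.0789063068289
tool x ang -25.552535048338473
```

Emit:
move_arm(increments="0.05 1 -2 0 0 0 0.17; 0.05 0 0 0 0 0 0.17; 0.05 0 0 0 0 0 0.17; 0.05 0 0 0 0 0 0.17; 0.05 0 0 0 0 0 0.17; 0.05 0 0 0 0 0 0.17; 0.05 0 0 0 0 0 0.17; 0.05 0 0 0 0 0 0.17")

```text
t: 9.55
eef_pos: [0.5741, -0.0604, 0.2215]
tool_rot: [0.0, 0.898, 0.439, 0.0]
contact_force: [-0.2, 0.2, 0.2]
gripper_width: 0.156
```

Emit:
move_arm(increments="0.05 0 0 0 0 0 0.17; 0.05 0 0 0 0 0 0.17; 0.05 0 0 0 0 0 0.17; 0.05 0 0 -8 0 0 0.015; 0.05 0 0 -8 0 0 0; 0.05 0 0 0 0 0 0; 0.05 0 0 0 0 0 0; 0.05 0 0 0 0 0 0")

```text
t: 10.55
eef_pos: [0.5746, -0.0596, 0.2044]
tool_rot: [0.0, 0.755, 0.655, 0.0]
contact_force: [-0.8, -0.1, -0.6]
gripper_width: 0.159
```

```bash
python3 - <<'E'
from h import *
im,d,o=snap('wrist','w7');print(o['t'],o['eef_pos'],o['q'].round(2),o['gripper_width'],o['contact_force'],o['torque'])
R=Ro.from_quat(np.roll(o['tool_rot'],-1)).as_matrix();print('tool x ang',np.degrees(np.arctan2(R[1,0],R[0,0])),R[:,2])
z=load('w7');P=cloud('wrist',z).reshape(-1,3)
x,y,r,lo,hi=(0.575,-0.0585,0.03,0.116,0.122); s=P[(np.hypot(P[:,0]-x,P[:,1]-y)<r)&(P[:,2]>lo)&(P[:,2]<hi)]
print(len(s),((s.min(0)+s.max(0))/2).round(4),np.ptp(s,0).round(4),cv2.minEnclosingCircle((s[:,:2]*1000).astype(np.float32)))
crop('w7',180,140,380,300,4,'w7c')
E
```

```text
10.55 [ 0.57464355 -0.05960841  0.20443991] [-0.5   0.4   0.65  1.85 -0.28  0.98  0.12] 0.15879229027730868 [-0.83783784 -0.12306853 -0.55178196] [ 0.02689822  0.02830583 -0.04447135]
tool x ang 81.89789138256992 [ 2.33084367e-04 -1.95926528e-04 -9.99999954e-01]
736 [ 0.5746 -0.056   0.1189] [0.0342 0.0299 0.0058] ((574.7744750976562, -58.403350830078125), 17.510223388671875)
```

View pics/w7c.png

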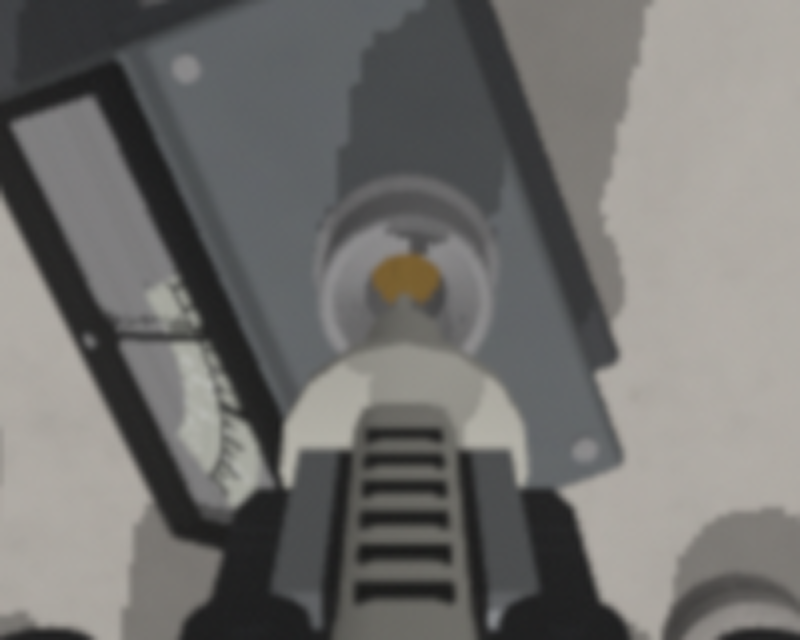

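Emit:
move_arm(increments="0.05 0 1 -4 0 0 0; 0.05 0 0 -4 0 0 0; 0.05 0 0 -4 0 0 0; 0.05 0 0 -4 0 0 0; 0.05 0 0 -4 0 0 0; 0.05 0 0 -3 0 0 0; 0.05 0 0 0 0 0 0; 0.05 0 0 0 0 0 0")

```text
t: 11.6
eef_pos: [0.5747, -0.0581, 0.1813]
tool_rot: [-0.0, 0.755, 0.656, 0.0]
contact_force: [1.6, 1.5, -2.4]
gripper_width: 0.157
```

Emit:
move_arm(increments="0.05 0 0 -1 0 0 0; 0.05 0 0 -1 0 0 0; 0.05 0 0 -1 0 0 0; 0.05 0 0 -1 0 0 0; 0.05 0 0 -0.5 0 0 0; 0.05 0 0 0 0 0 0; 0.05 0 0 0 0 0 0; 0.05 0 0 0 0 0 0")

```text
t: 12.6
eef_pos: [0.5748, -0.0583, 0.1769]
tool_rot: [0.0, 0.755, 0.656, 0.0]
contact_force: [2.1, 4.4, 1.7]
gripper_width: 0.155
```

Emit:
move_arm(increments="0.05 0 0 0 0 0 0.15; 0.05 0 0 0 0 0 0.15; 0.05 0 0 0 0 0 0.15; 0.05 0 0 0 0 0 0.15; 0.05 0 0 0 0 0 0.15; 0.05 0 0 0 0 0 0.15; 0.05 0 0 0 0 0 0.15; 0.05 0 0 0 0 0 0.15")

```text
t: 13.6
eef_pos: [0.5746, -0.0585, 0.1766]
tool_rot: [0.0, 0.251, 0.968, 0.0]
contact_force: [2.7, 3.7, -0.7]
gripper_width: 0.156
```

```bash
python3 - <<'E'
from h import *
im,d,o=snap('wrist','w8');print(o['t'],o['eef_pos'],o['q'].round(2),o['gripper_width'],o['contact_force'],o['torque'])
snap('scene','s3')
R=Ro.from_quat(np.roll(o['tool_rot'],-1)).as_matrix();print('tool x ang',np.degrees(np.arctan2(R[1,0],R[0,0])),R[:,2])
crop('w8',140,120,380,300,3.3,'w8c');crop('s3',220,150,360,260,5.4,'s3c')
E
```

```text
13.6 [ 0.57463479 -0.05847596  0.17659649] [-0.27  0.39  0.34  1.87 -0.16  0.91  1.2 ] 0.15583954419711998 [ 2.68382322  3.66247829 -0.7302834 ] [ 1.25192275 -0.79804332 -0.11294474]
tool x ang 150.945402385222 [ 4.34317134e-04  9.48875677e-05 -9.99999901e-01]
```

View pics/w8c.png

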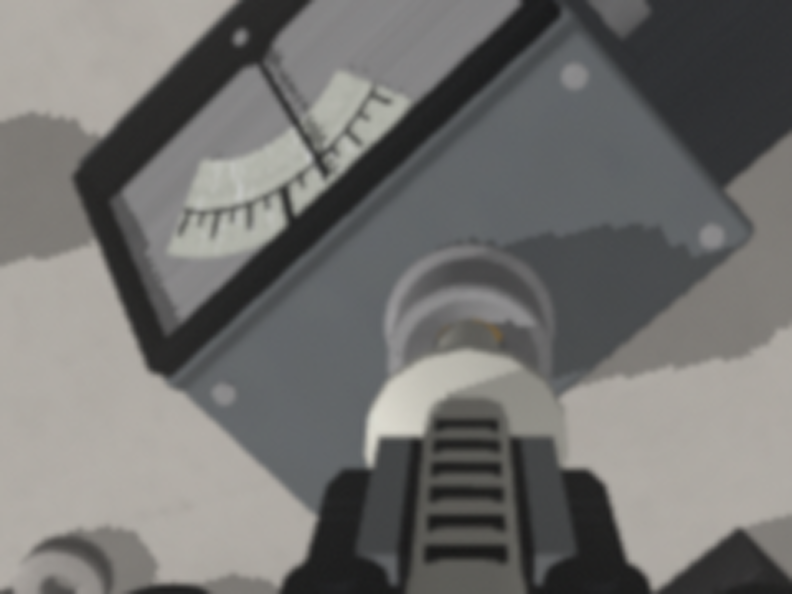

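View pics/s3c.png

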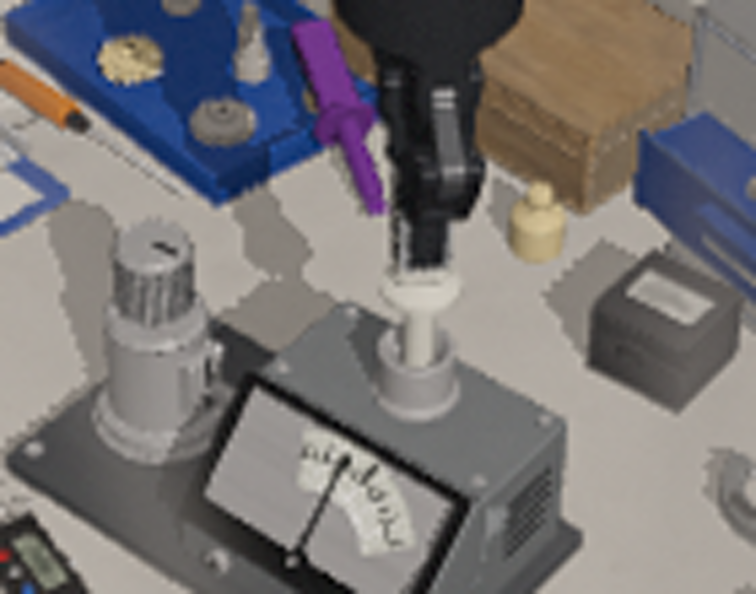

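```bash
cat >> h.py <<'E'
yaw=.235;_c,_s=np.cos(yaw),np.sin(yaw);O=np.array([.5745,-.058])
def comp(p): d=p[...,:2]-O; return np.stack([_c*d[...,0]+_s*d[...,1],-_s*d[...,0]+_c*d[...,1],p[...,2]],-1)
def dialf(fn,k=.875,bb=.126):
    z=load(fn);K,M=cam('wrist',z); o0=comp(M[:3,3])
    def dial(u,v):
        p=comp(pt('wrist',z,u,v,1.0)); r=p-o0; t=(k*o0[0]+bb-o0[2])/(r[2]-k*r[0]); q=o0+t*r
        return np.array([-q[1]*1000, q[0]*np.sqrt(1+k*k)*1000])
    return dial
E
python3 - <<'E'
from h import *
f=dialf('w8');D=lambda a,b:f(140+a/3.3,120+b/3.3)
piv=D(240,38)
for n,a,b in(('piv',240,38),('nb',260,62),('needle top',328,176),('zero in',285,190),('zero out',293,215),('m1',313,176),('m-1',250,207),('m-2',248,226)):
    d=D(a,b);e=d-piv;print(n,d.round(1),np.hypot(*e).round(1),np.arctan2(e[0],e[1]).round(3))
E
```

```text
piv [   1.1 -115.4] 0.0 0.0
nb [   0.2 -104.2] 11.2 -0.075
needle top [  2.1 -62.4] 53.0 0.019
zero in [ 13.  -68.3] 48.5 0.247
zero out [ 14.6 -61.1] 55.9 0.244
m1 [  5.2 -65.5] 50.0 0.082
m-1 [ 22.9 -72.1] 48.5 0.466
m-2 [ 25.9 -68.2] 53.3 0.484
```

Emit:
move_arm(increments="0.05 0 0 0 0 0 0.14; 0.05 0 0 0 0 0 0.14; 0.05 0 0 0 0 0 0.14; 0.05 0 0 0 0 0 0.14; 0.05 0 0 0 0 0 0.14; 0.05 0 0 0 0 0 0.14; 0.05 0 0 0 0 0 0.11; 0.05 0 0 0 0 0 0")

```text
t: 14.7
eef_pos: [0.5748, -0.0586, 0.1766]
tool_rot: [0.0, -0.217, 0.976, -0.0]
contact_force: [3.0, 3.6, -1.0]
gripper_width: 0.151
```

```bash
python3 - <<'E'
from h import *
im,d,o=snap('wrist','w9');print(o['t'],o['eef_pos'],o['q'].round(2),o['gripper_width'],o['contact_force'],o['torque'])
snap('scene','s4')
R=Ro.from_quat(np.roll(o['tool_rot'],-1)).as_matrix();print('tool x ang',np.degrees(np.arctan2(R[1,0],R[0,0])),R[:,2])
cv2.imwrite('pics/w9s.png',im[:300,:,::-1]);crop('s4',220,190,340,280,6,'s4c')
E
```

```text
14.7 [ 0.57476765 -0.05864629  0.17661259] [-0.11  0.38  0.13  1.86 -0.06  0.91  2.06] 0.1512976550692864 [ 2.98656219  3.62320819 -1.04624863] [ 1.27967524 -0.919783   -0.05790677]
tool x ang -154.88004370692812 [ 7.20114372e-04  1.36497622e-04 -9.99999731e-01]
```

View pics/w9s.png

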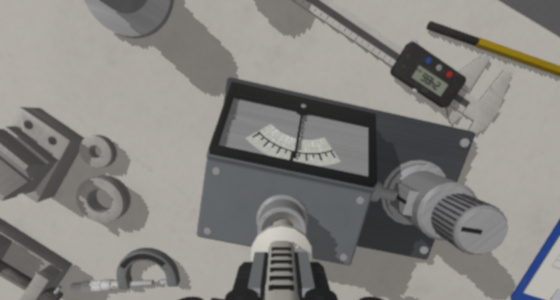

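View pics/s4c.png

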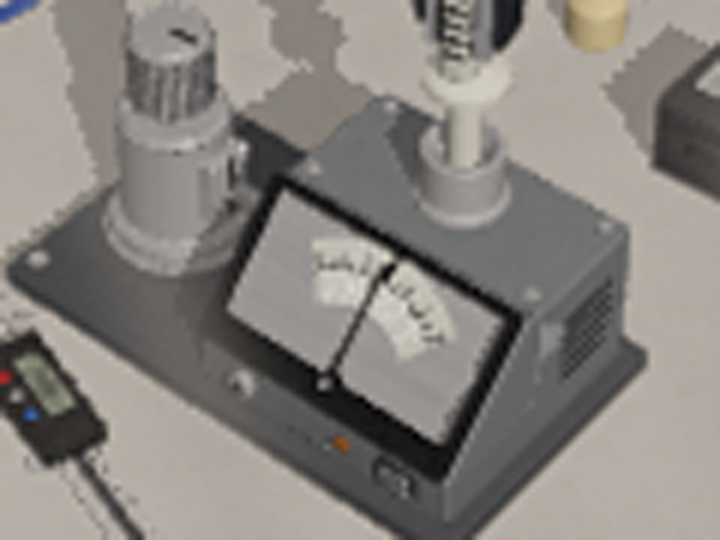

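```bash
python3 - <<'E'
from h import *
crop('w9',230,80,360,180,6,'w9c')
E
```

```text
(no output)
```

View pics/w9c.png

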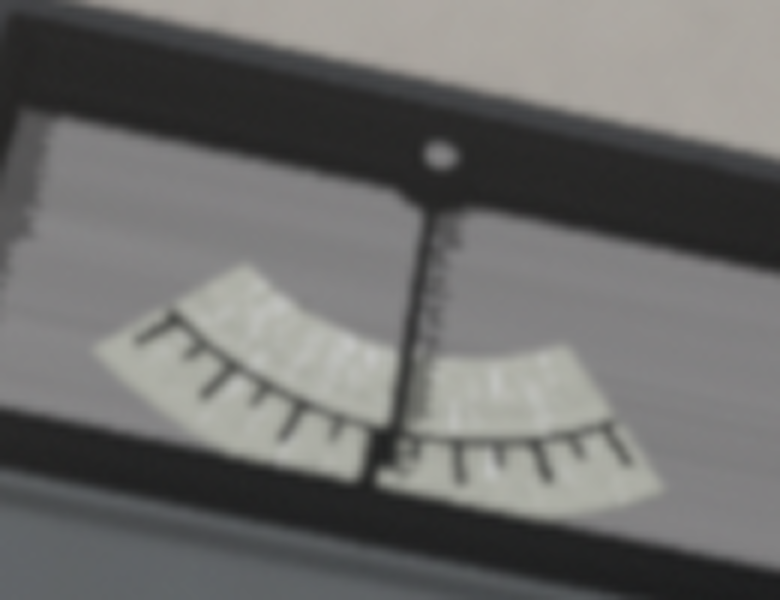

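Emit:
move_arm(increments="0.05 0 0 0 0 0 0.08; 0.05 0 0 0 0 0 0.08; 0.05 0 0 0 0 0 0; 0.05 0 0 0 0 0 0; 0.05 0 0 0 0 0 0; 0.05 0 0 0 0 0 0; 0.05 0 0 0 0 0 0; 0.05 0 0 0 0 0 0")

```text
t: 15.8
eef_pos: [0.5747, -0.0587, 0.1766]
tool_rot: [0.0, -0.294, 0.956, -0.0]
contact_force: [2.5, 3.5, -1.0]
gripper_width: 0.155
```

```bash
python3 - <<'E'
from h import *
im,d,o=snap('wrist','w10');print(o['t'],o['eef_pos'],o['q'].round(2),o['contact_force'])
snap('scene','s5')
a=cv2.resize(cv2.imread('pics/w10.png')[80:180,230:360],None,fx=6,fy=6,interpolation=cv2.INTER_CUBIC)
cv2.imwrite('pics/w10c.png',a);crop('s5',255,210,325,265,9,'s5c')
E
```

```text
15.8 [ 0.57472955 -0.05868772  0.17664594] [-0.08  0.38  0.1   1.85 -0.04  0.91  2.2 ] [ 2.45345343  3.46706413 -1.03991141]
```

View pics/w10c.png

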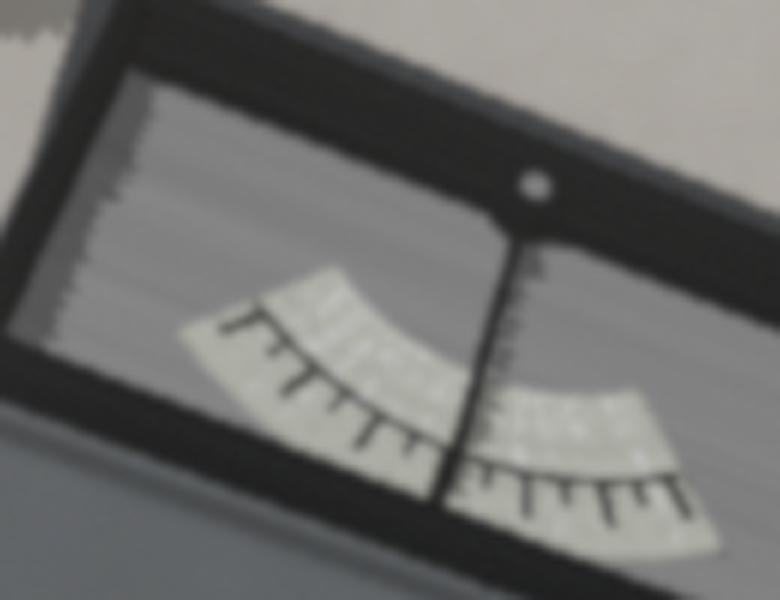

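View pics/s5c.png

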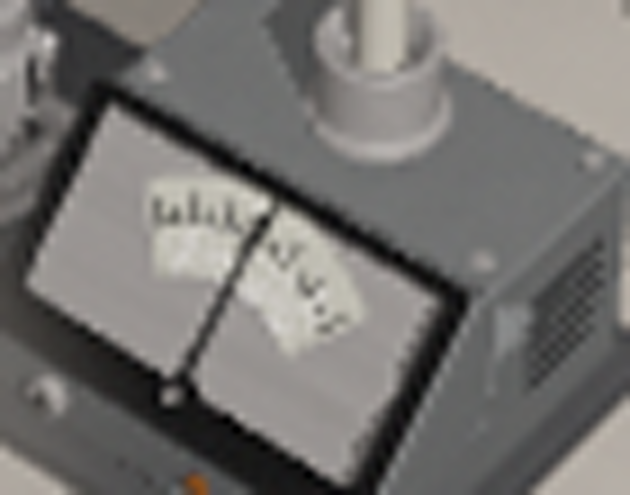

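Emit:
move_arm(increments="0.05 0 0 0 0 0 -0.12; 0.05 0 0 5 0 0 0; 0.05 0 0 10 0 0 0; 0.05 0 0 15 0 0 0; 0.05 0 0 20 0 0 0; 0.05 -10 -20 5 0 0 -0.05; 0.05 -20 -36 0 0 0 -0.1; 0.05 -20 -36 0 0 0 -0.1")

```text
t: 16.9
eef_pos: [0.5214, -0.1547, 0.2312]
tool_rot: [-0.001, -0.109, 0.994, -0.0]
contact_force: [0.1, -1.4, -0.3]
gripper_width: 0.155
```

Emit:
move_arm(increments="0.05 -20 -36 0 0 0 -0.1; 0.05 -20 -36 0 0 0 -0.1; 0.05 -15 -28 0 0 0 -0.1; 0.05 -6 -10 0 0 0 -0.1; 0.05 0 0 0 0 0 0; 0.05 0 0 0 0 0 0; 0.05 0 0 0 0 0 0; 0.05 0 0 0 0 0 0")

```text
t: 17.9
eef_pos: [0.4638, -0.2601, 0.2317]
tool_rot: [-0.0, 0.085, 0.996, 0.0]
contact_force: [0.5, -1.2, -0.7]
gripper_width: 0.158
```

```bash
python3 - <<'E'
from h import *
im,d,o=snap('wrist','w11');print(o['t'],o['eef_pos'],o['q'].round(2),o['contact_force'],o['gripper_width'])
z=load('w11');P=cloud('wrist',z).reshape(-1,3)
s=P[(np.hypot(P[:,0]-.464,P[:,1]+.2605)<.032)&(P[:,2]>.066)&(P[:,2]<.078)]
print(len(s),((s.min(0)+s.max(0))/2).round(4),np.ptp(s,0).round(4),cv2.minEnclosingCircle((s[:,:2]*1000).astype(np.float32)))
E
```

```text
17.9 [ 0.46378646 -0.2600575   0.23174129] [ 0.1   0.24  0.34  1.92 -0.1   1.    1.89] [ 0.45421092 -1.24666299 -0.70334856] 0.15768827507012032
1235 [ 0.4635 -0.2616  0.0702] [0.0453 0.0456 0.0084] ((463.7738342285156, -261.5290832519531), 23.061296463012695)
```

View pics/w11.png

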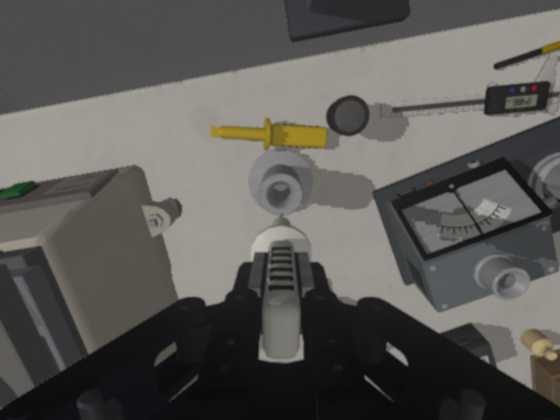

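Emit:
move_arm(increments="0.05 0 -1 -40 0 0 0; 0.05 0 0 -25 0 0 0; 0.05 0 0 -20 0 0 0; 0.05 0 0 -20 0 0 0; 0.05 0 0 -15 0 0 0; 0.05 0 0 -12 0 0 0; 0.05 0 0 -4 0 0 0; 0.05 0 0 0 0 0 0")

```text
t: 18.95
eef_pos: [0.4636, -0.2617, 0.0959]
tool_rot: [0.0, 0.086, 0.996, -0.0]
contact_force: [-0.3, 0.6, -0.2]
gripper_width: 0.157
```

Emit:
move_arm(increments="0.05 0 0 -1 0 0 0; 0.05 0 0 -1 0 0 0; 0.05 0 0 0 0 0 0; 0.5 0 0 0 0 0 0; 0.5 0 0 0 0 0 0; 0.5 0 0 20 0 0 0; 0.5 0 0 50 0 0 0; 0.5 0 0 60 0 0 0")

```text
t: 19.95
eef_pos: [0.4627, -0.2612, 0.2245]
tool_rot: [-0.001, 0.086, 0.996, 0.0]
contact_force: [1.1, -0.8, -0.7]
gripper_width: 0.499
```

Emit:
move_arm(increments="0.5 0 0 30 0 0 0; 0.5 0 0 0 0 0 0; 0.5 0 0 0 0 0 0; 0.5 0 0 0 0 0 0; 0.5 0 0 0 0 0 0; 0.5 0 0 0 0 0 0; 0.5 0 0 0 0 0 0; 0.5 0 0 0 0 0 0")

```text
t: 20.95
eef_pos: [0.4635, -0.2616, 0.2538]
tool_rot: [-0.0, 0.086, 0.996, 0.0]
contact_force: [0.6, -0.0, 0.3]
gripper_width: 0.501
```

```bash
python3 - <<'E'
from h import *
im,d,o=snap('wrist','w12');print(o['t'],o['eef_pos'],o['contact_force'],o['gripper_width'])
snap('scene','s6');snap('top','t6')
z=load('w12');P=cloud('wrist',z).reshape(-1,3)
def sel(lo,hi,r):
    return P[(np.hypot(P[:,0]-.464,P[:,1]+.261)<r)&(P[:,2]>lo)&(P[:,2]<hi)]
for lo,hi,r in((.138,.16,.03),(.076,.088,.025),(.066,.075,.032)):
    s=sel(lo,hi,r);print(len(s),np.median(s,0).round(4),cv2.minEnclosingCircle((s[:,:2]*1000).astype(np.float32)),cv2.minAreaRect((s[:,:2]*1000).astype(np.float32)))
crop('s6',200,170,360,380,2.8,'s6c')
crop('w12',330,110,560,310,3.4,'w12c')
E
```

```text
20.95 [ 0.46350544 -0.26159333  0.25376642] [ 0.64727598 -0.00968052  0.25700589] 0.5006586579476291
410 [ 0.4627 -0.2624  0.1446] ((463.86529541015625, -263.0849914550781), 12.207712173461914) ((463.6490478515625, -262.6319580078125), (13.275276184082031, 23.364465713500977), 79.91631317138672)
448 [ 0.4597 -0.2593  0.0779] ((464.1894836425781, -262.6289978027344), 17.85391616821289) ((462.4052429199219, -261.9065246582031), (34.60508346557617, 31.898143768310547), 79.66246795654297)
483 [ 0.4541 -0.2551  0.0721] ((463.6386413574219, -261.7495422363281), 22.936113357543945) ((462.58392333984375, -261.27960205078125), (45.43486404418945, 43.35536193847656), 75.65824127197266)
```

View pics/s6c.png

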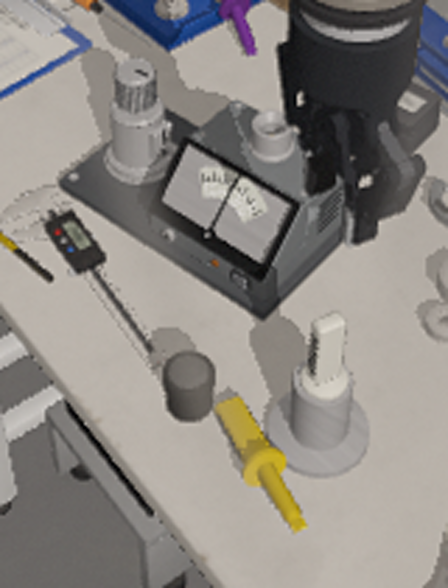

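View pics/w12c.png

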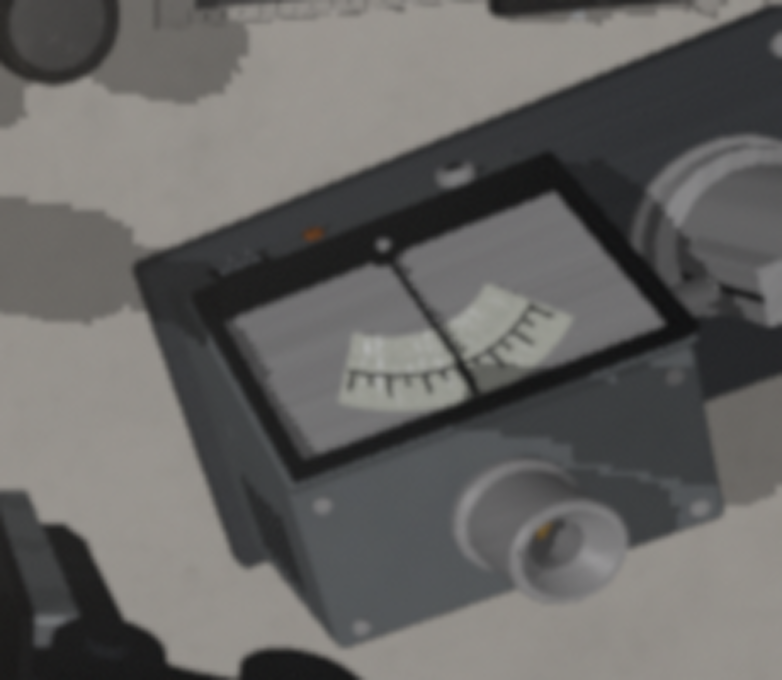

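```bash
python3 - <<'E'
from h import *
print(bot.hand_in())
E
```

```text
the job is handed in; nothing more can be done
None
```

The comparator is zeroed, the tuning tool is back in its stand, and I handed the job in at about 21 s of the 72 s allowed. No verdict was reported.

- **Setting master:** I turned it about 0.755 rad clockwise. The line on its head then measured 0.00 to 0.03 rad from squarely facing the probe, and the needle stood upright to within about 0.01 rad.
- **Zero screw:** I found the slot direction in the wrist camera's depth picture, and the blade dropped in on the first try, to about 25 mm below the mouth. I turned about 2.3 rad counter-clockwise including backlash, until the zero mark stood under the needle's tip. After I pulled the tool out, the last pictures still showed the mark and needle lined up; I judged that by eye and did not measure it.
- **Tool:** It stands in its stand with its top at 144.6 mm (145 mm expected when home) and its collar about 1 mm off the stand's axis. It is upright and released, with the gripper clear about 110 mm above it.
- **Other things:** The loupe was where it started in the last picture. I did not measure the screwdriver or the weight separately, but no path went near them and I saw no unexpected contact forces.
- **Yellow look-alike:** It was seemingly upright at the start, but lying on the table by about 5 s. At that time the arm was over the comparator and had not been near it. I have no explanation for the fall, but it is not one of the listed bystanders.

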